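Load the furnace tray with combustion boats by length

TASK

Get the furnace ready: first pull its sprung loading tray all the way out to its stop, then turn the lock collar until its tab is at the locked mark, so that the tray stays out. Then sort all the porcelain combustion boats on the bench by length into the tray's matching rows, one boat flat and open side up in each place (either place of the row will do), and leave the tray out and locked. Leave the mortar bowl and the amber bottle alone.

Things in the scene. Friction and masses are not known exactly. Their poses are not given: they have to be found in the camera images.
- boat_short_a: short white porcelain combustion boat (open trough, flat bottom, 3 mm walls): 70 mm long (its x), 32 mm wide (its y), 24 mm high, about 80 g. Origin: centre of its underside, z up out of the open side. The two ends are alike. It may be absent.
- boat_short_b: short white porcelain combustion boat (open trough, flat bottom, 3 mm walls): 70 mm long (its x), 32 mm wide (its y), 24 mm high, about 80 g. Origin: centre of its underside, z up out of the open side. The two ends are alike. It may be absent.
- boat_medium_a: medium white porcelain combustion boat (open trough, flat bottom, 3 mm walls): 90 mm long (its x), 32 mm wide (its y), 24 mm high, about 80 g. Origin: centre of its underside, z up out of the open side. The two ends are alike. It may be absent.
- boat_medium_b: medium white porcelain combustion boat (open trough, flat bottom, 3 mm walls): 90 mm long (its x), 32 mm wide (its y), 24 mm high, about 80 g. Origin: centre of its underside, z up out of the open side. The two ends are alike. It may be absent.
- boat_long_a: long white porcelain combustion boat (open trough, flat bottom, 3 mm walls): 110 mm long (its x), 32 mm wide (its y), 24 mm high, about 80 g. Origin: centre of its underside, z up out of the open side. The two ends are alike. It may be absent.
- boat_long_b: long white porcelain combustion boat (open trough, flat bottom, 3 mm walls): 110 mm long (its x), 32 mm wide (its y), 24 mm high, about 80 g. Origin: centre of its underside, z up out of the open side. The two ends are alike. It may be absent.
- short_bay0 (a point): short row, right place (seen from the robot): centre of the floor of a place 80 mm long (along point y) and 40 mm wide (along point x), z up, with walls 3 to 4 mm thick standing 6 mm above this floor. Takes one 70 mm boat lying along point y. Moves with the tray. Floor 12 mm above the bench; rows 60 mm apart, short nearest the handle, long nearest the hood.
- short_bay1 (a point): short row, left place (seen from the robot): centre of the floor of a place 80 mm long (along point y) and 40 mm wide (along point x), z up, with walls 3 to 4 mm thick standing 6 mm above this floor. Takes one 70 mm boat lying along point y. Moves with the tray. Floor 12 mm above the bench; rows 60 mm apart, short nearest the handle, long nearest the hood.
- medium_bay0 (a point): medium row, right place (seen from the robot): centre of the floor of a place 100 mm long (along point y) and 40 mm wide (along point x), z up, with walls 3 to 4 mm thick standing 6 mm above this floor. Takes one 90 mm boat lying along point y. Moves with the tray. Floor 12 mm above the bench; rows 60 mm apart, short nearest the handle, long nearest the hood.
- medium_bay1 (a point): medium row, left place (seen from the robot): centre of the floor of a place 100 mm long (along point y) and 40 mm wide (along point x), z up, with walls 3 to 4 mm thick standing 6 mm above this floor. Takes one 90 mm boat lying along point y. Moves with the tray. Floor 12 mm above the bench; rows 60 mm apart, short nearest the handle, long nearest the hood.
- long_bay0 (a point): long row, right place (seen from the robot): centre of the floor of a place 120 mm long (along point y) and 40 mm wide (along point x), z up, with walls 3 to 4 mm thick standing 6 mm above this floor. Takes one 110 mm boat lying along point y. Moves with the tray. Floor 12 mm above the bench; rows 60 mm apart, short nearest the handle, long nearest the hood.
- long_bay1 (a point): long row, left place (seen from the robot): centre of the floor of a place 120 mm long (along point y) and 40 mm wide (along point x), z up, with walls 3 to 4 mm thick standing 6 mm above this floor. Takes one 110 mm boat lying along point y. Moves with the tray. Floor 12 mm above the bench; rows 60 mm apart, short nearest the handle, long nearest the hood.
- tray (a joint): how far the dark steel loading tray is pulled out of the white furnace, m: 0 fully in, 0.12 fully out against its stop. A return spring draws it in with at most 2 N, but the drag of its runners (6 N) is stronger, so it stays where it is left; pulling it takes about 6 to 9 N.
- tray_handle (a point): middle of the tray's black upright handle bar: 12 mm thick (point x), 100 mm wide (point y), its top 10 mm above and its lower edge 16 mm below this point. The tray pulls out along -x of this point, towards the robot. The handle is 56 mm from the short row's middle; with the tray out, the long row's middle is 80 mm from the furnace hood, which is 80 mm high.
- lock_collar (a joint): turn of the aluminium tray lock collar on its upright post, rad, counter-clockwise seen from above: at 0 its tab points away from the furnace towards the robot; at 1.57 the tab is at its stop, points sideways at the tray and over the two small white dots, the locked mark. Stays where it is left; turning takes about 2 N at the tab.
- lock_axis (a point): point on the collar's upright axis, beside the tray's left side; fixed to the furnace. Site x points away from the robot, along the way the tray goes in. The post's top is 22 mm above this point; the collar is 64 mm across.
- collar_tab (a point): grip point of the collar's tab, 62 mm out from the axis: the tab is an upright aluminium bar 12 mm thick (point y), reaching from the collar out to 88 mm from the axis (along -x of this point), its top 7 mm above and its underside 23 mm below this point; a grey plate lies 27 mm below this point.
- mortar: white porcelain mortar bowl, 110 mm across, 65 mm high, standing on the bench; origin at the centre of its underside. To be left alone.
- amber_bottle: squat amber glass bottle with black cap, 60 mm across, 85 mm high, standing on the bench; origin at the centre of its underside. To be left alone.
- crucible0: small white porcelain crucible, 30 mm across and 34 mm high, standing among the boats; not part of the job. Origin at the centre of its underside.
- crucible1: small white porcelain crucible, 30 mm across and 34 mm high, standing among the boats; not part of the job. Origin at the centre of its underside.
Mind the look-alikes: they are no part of the job. What is shaped like the boat_medium_a but black or purple is not meant.

How it is judged:
On the way, in this order (a step that is already met when the one before it is completed fails the run):
1. the tray is pulled out to its stop (within 6 mm) while the collar is not yet locked (value of joint tray above 0.114 m and value of joint lock_collar below 1.45 rad), for 0.2 s.
2. the lock collar is at its locked mark (past 1.45 rad), the tray still out (value of joint tray above 0.114 m and value of joint lock_collar above 1.45 rad), for 0.2 s.
At the end, for the whole second after the job is handed in: The tray is out (over 0.114 m), the collar locked (over 1.45 rad), and every boat present lies at rest, upright, on the floor of a place of the row of its own length (within 6 mm across, 8 mm along, and under 3 mm above the floor) (all of step 2 and ((x of boat_short_a in the frame of short_bay0 between -0.006 and 0.006 m and y of boat_short_a in the frame of short_bay0 between -0.008 and 0.008 m and z of boat_short_a in the frame of short_bay0 below 0.003 m) or (x of boat_short_a in the frame of short_bay1 between -0.006 and 0.006 m and y of boat_short_a in the frame of short_bay1 between -0.008 and 0.008 m and z of boat_short_a in the frame of short_bay1 below 0.003 m)) and angle between each of boat_short_a, boat_short_b, boat_medium_a, boat_medium_b, boat_long_a, boat_long_b's own z axis and vertical below 0.1 rad and linear speed of each of boat_short_a, boat_short_b, boat_medium_a, boat_medium_b, boat_long_a, boat_long_b below 0.02 m/s and ((x of boat_short_b in the frame of short_bay0 between -0.006 and 0.006 m and y of boat_short_b in the frame of short_bay0 between -0.008 and 0.008 m and z of boat_short_b in the frame of short_bay0 below 0.003 m) or (x of boat_short_b in the frame of short_bay1 between -0.006 and 0.006 m and y of boat_short_b in the frame of short_bay1 between -0.008 and 0.008 m and z of boat_short_b in the frame of short_bay1 below 0.003 m)) and ((x of boat_medium_a in the frame of medium_bay0 between -0.006 and 0.006 m and y of boat_medium_a in the frame of medium_bay0 between -0.008 and 0.008 m and z of boat_medium_a in the frame of medium_bay0 below 0.003 m) or (x of boat_medium_a in the frame of medium_bay1 between -0.006 and 0.006 m and y of boat_medium_a in the frame of medium_bay1 between -0.008 and 0.008 m and z of boat_medium_a in the frame of medium_bay1 below 0.003 m)) and ((x of boat_medium_b in the frame of medium_bay0 between -0.006 and 0.006 m and y of boat_medium_b in the frame of medium_bay0 between -0.008 and 0.008 m and z of boat_medium_b in the frame of medium_bay0 below 0.003 m) or (x of boat_medium_b in the frame of medium_bay1 between -0.006 and 0.006 m and y of boat_medium_b in the frame of medium_bay1 between -0.008 and 0.008 m and z of boat_medium_b in the frame of medium_bay1 below 0.003 m)) and ((x of boat_long_a in the frame of long_bay0 between -0.006 and 0.006 m and y of boat_long_a in the frame of long_bay0 between -0.008 and 0.008 m and z of boat_long_a in the frame of long_bay0 below 0.003 m) or (x of boat_long_a in the frame of long_bay1 between -0.006 and 0.006 m and y of boat_long_a in the frame of long_bay1 between -0.008 and 0.008 m and z of boat_long_a in the frame of long_bay1 below 0.003 m)) and ((x of boat_long_b in the frame of long_bay0 between -0.006 and 0.006 m and y of boat_long_b in the frame of long_bay0 between -0.008 and 0.008 m and z of boat_long_b in the frame of long_bay0 below 0.003 m) or (x of boat_long_b in the frame of long_bay1 between -0.006 and 0.006 m and y of boat_long_b in the frame of long_bay1 between -0.008 and 0.008 m and z of boat_long_b in the frame of long_bay1 below 0.003 m))); the robot touches nothing.
It fails at once if the mortar bowl is shifted by more than 30 mm or tipped (distance of mortar from where it was at the start of the episode above 0.03 m or angle between mortar's own z axis and vertical above 0.4 rad).
It fails at once if the amber bottle is shifted by more than 30 mm or tipped (distance of amber_bottle from where it was at the start of the episode above 0.03 m or angle between amber_bottle's own z axis and vertical above 0.4 rad).
Of boat_short_a, boat_short_b, boat_medium_a, boat_medium_b, boat_long_a, boat_long_b only 4 to 6 are there at a start; the rules pass over those that are not, and their reading is None.
At some moment in a run one of boat_short_a, boat_short_b, boat_medium_a, boat_medium_b, boat_long_a, boat_long_b may be knocked a few centimetres aside while the robot is not near it.
It also fails if it takes over 210 s, if anything falls off the work surface, if the arm or the gripper's body presses on something with over 40 N, if the wrist force passes 120 N, or if a joint passes its speed limit or range.

ROBOT

A 7-joint arm with a two-finger parallel gripper is mounted at the origin on the work surface. World frame = base frame: x ahead of the robot, y to its left, z up, the work surface at z = 0. Lengths are in m, angles in rad, forces in N, time in s.
With the tool pointing down it reaches from about 0.425 to 0.925 m from the base axis. Payload 6.8 kg.
Tool frame: the origin (TCP) lies at the very end of the fingers, on their centre line; the grasp point (between the pads) lies 19 mm behind it; z points along the fingers, y is the line along which they close (so a half turn about z gives the same grasp; the last joint's range is limited). The gripper opens to 88 mm and grips with 3 to 60 N. Pads are 20 mm wide; open, the fingers measure 115 mm over their backs; the gripper's body (75 mm by 178 mm) begins 61 mm behind the grasp point.
Start: joints at [1.019, 0.477, 0.022, 1.555, -0.011, 1.109, -0.083], TCP at [0.29, -0.61, 0.223] pointing down, gripper open.
Joint ranges: [-2.96, 2.96], [-0.34, 2.1], [-1.41, 1.46], [0.24, 2.44], [-1.37, 4.51], [0.17, 1.92], [-2.96, 2.96]. Speed limits (rad/s): [2.39, 2.39, 3.14, 3.14, 3.14, 3.14, 3.14].

INTERFACE

Orientations are given as a rotation vector (axis times angle).
In Python, from station import state, snapshot, arm, regions_of gives the robot as it stands. The module is installed in compiled form; this text tells all that it offers.
- The arm moves only by the tool apply_moves, never from a script. Its arguments are lists of equal length, an entry for each row: "dr": the turn, a rotation vector about the world's x, y, z in rad, a list of three; "dp": the shift along the world's x, y, z in mm, a list of three; "grip": the finger opening in mm, from 0 to 87.8. In form: {"dr": [[wx, wy, wz], ...], "dp": [[tx, ty, tz], ...], "grip": [grip, ...]}. A call has 1 to 20 rows; each row shifts and turns the commanded pose from where the row before left it; what a row does not reach is not made up. A row lasts 1/10 s, in which the tool goes at most 50 mm and 8.59 degrees, less where a joint would pass 70% of its speed; a pose out of reach is approached as far as the arm can. A call is refused whole if a number of a shift passes 50 or a number of a turn 0.15, either way. A call with a gripper value outside its range is refused whole. The fingers move at their own pace and stop on an object; "squeeze" is the grip in N (left out, the last holds). Time passes only in rows, so rows that do not move let the fingers close. It gives the time, the measured TCP pose, the force, the opening and the grip force at its end, in the units of the state.
- state(): the state, without advancing time (a new reading comes with each control period).
- snapshot(name): name is "side" or "top"; returns a dict with "image" (400x640x3 uint8, blue, green, red), "range_z" (400x640 float32, m along the optical axis (not along the pixel's ray), 0 where there is no reading), "vfov" (degrees; the focal length in pixels is half the picture's height over the tangent of half this angle, whatever the lens; pixels are square), "cx", "cy" (the principal point, pixels), "world_to_cam" (4x4, takes a point from world to camera coordinates). Camera axes: x right, y down, z forward; pixel columns grow to the right and rows downward; lengths in m; the calibration is good to about 2 mm. A picture is of the moment at which its call begins.
- arm.job_done(): hands the job in; it is judged then, once.
Trained networks look in the newest picture that a camera, given by its name, has taken for a name from the list of things; names that differ only in an ending like _2 or _b are one class to them, and where a whole thing is asked for, a point or a joint stands for the part that bears it (a point fixed in the world has none). Each returns a list of dicts, best first, with "p" (0 to 1); they miss things now and then, are a little off and sometimes report something else, mostly with a low value. They report only what shows in the picture. A call takes as long as a camera call. They do not tell look-alikes from the thing itself.
- regions_of(camera, thing): "mask" (400x640 bool, what is visible of it) and "rect" ([left, top, right, bottom] in pixels, round what is visible of it).
The state is a dict: "time_s": time; "joint_positions": joint angles; "joint_velocities": joint speeds; "effort": joint torques, N m; "tool_pos": TCP position; "tool_rot": TCP orientation; "ft_force": force on the tool from outside, world axes, zero at the start; "wrist_torque": the same for the moment, N m; "gripper_width": finger opening in m; "finger_force": force on a finger pad.
Only numpy, scipy, OpenCV 4.12 (cv2) and the standard library are available. Lean on these libraries where they do the work, as an engineer would, in place of code of your own. Each camera call takes 0.05 s, during which the arm holds its last target. There are 200 camera calls.

## Working session

There is one attempt and no reset: what is moved stays moved. The work goes in short steps, Python scripts to look and compute and a tool call to move; the robot and the scene stay as the last step left them, time stands still between calls to the robot, and variables do not carry over. Pictures are saved under pics/ and viewed, at most 14 in all, crops included, and the job is handed in when it is done.

Besides the shell and the picture viewer there is one more tool, called after "Call:" as name(argument=value, ...), one argument or row to a line, values as JSON. apply_moves: Moves the arm, as the interface text tells. Its arguments: {"type":"object","properties":{"dr":{"type":"array","items":{"type":"array","items":{"type":"number"}}},"dp":{"type":"array","items":{"type":"array","items":{"type":"number"}}},"grip":{"type":"array","items":{"type":"number"}},"squeeze":{"type":"number"}},"required":["dr","dp","grip"]}

```bash
mkdir -p pics
cat > h.py <<'E'
import numpy as np, cv2
from station import state, snapshot, arm, regions_of
def cloud(s):
    f=200/np.tan(np.radians(s["vfov"])/2); z=s["range_z"]
    v,u=np.mgrid[0:400,0:640]
    P=np.stack([(u-s["cx"])/f*z,(v-s["cy"])/f*z,z,np.ones_like(z)],-1)
    W=P@np.linalg.inv(s["world_to_cam"]).T
    W=W[...,:3]; W[z==0]=np.nan
    return W
def proj(s,p):
    f=200/np.tan(np.radians(s["vfov"])/2)
    c=s["world_to_cam"]@np.r_[p,1]
    return c[0]/c[2]*f+s["cx"],c[1]/c[2]*f+s["cy"]
E
python3 - <<'E'
from h import *
for n in("top","side"):
    s=snapshot(n); cv2.imwrite(f"pics/{n}0.png",s["image"]); W=cloud(s)
    print(n,np.linalg.inv(s["world_to_cam"])[:3,3],s["vfov"])
    for t in("boat_short_a","boat_medium_a","boat_long_a","tray_handle","collar_tab","mortar","amber_bottle","crucible0"):
        for r in regions_of(n,t):
            p=W[r["mask"]]; p=p[~np.isnan(p[:,0])]
            if len(p)<5: continue
            q=p[:,:2].astype(np.float32); c=cv2.minAreaRect(q*1000)
            print(t,round(r["p"],2),r["rect"],"med",np.round(np.median(p,0),3),"zmax",p[:,2].max().round(3),"rect",np.round(c[0]),np.round(c[1]),round(c[2]))
E
```

```text
top [0.30066277 0.05626736 1.3774087 ] 48.168763971441884
boat_short_a 0.56 [380.0, 228.5, 394.4, 252.5] med [ 0.442 -0.126  0.004] zmax 0.029 rect [ 441. -124.] [31. 68.] 79
boat_short_a 0.55 [448.7, 182.1, 462.9, 203.0] med [ 0.601 -0.348  0.008] zmax 0.03 rect [ 600. -346.] [71. 35.] 4
boat_short_a 0.53 [269.2, 158.2, 347.1, 209.3] med [0.633 0.126 0.014] zmax 0.08 rect [619. 127.] [254. 162.] 88
boat_short_a 0.33 [436.7, 207.8, 450.0, 214.6] med [ 0.531 -0.302  0.02 ] zmax 0.038 rect [ 530. -299.] [23. 27.] 28
boat_medium_a 0.91 [378.3, 173.0, 391.3, 201.2] med [ 0.612 -0.117  0.006] zmax 0.032 rect [ 614. -117.] [98. 38.] 9
boat_medium_a 0.74 [339.0, 244.1, 371.6, 266.3] med [ 0.394 -0.025  0.005] zmax 0.03 rect [394. -26.] [93. 37.] 62
boat_medium_a 0.71 [455.6, 222.8, 471.2, 253.1] med [ 0.451 -0.365  0.007] zmax 0.03 rect [ 451. -362.] [33. 89.] 87
boat_medium_a 0.65 [431.1, 134.0, 442.2, 165.0] med [ 0.74  -0.292  0.008] zmax 0.031 rect [ 737. -290.] [34. 90.] 87
boat_medium_a 0.41 [267.5, 158.4, 346.0, 209.5] med [0.632 0.126 0.014] zmax 0.076 rect [619. 129.] [258. 162.] 8
[... 1750 characters left out ...]
5 rect [565. 346.] [111.  68.] 45
mortar 0.59 [320.8, 339.6, 371.5, 395.3] med [0.336 0.472 0.035] zmax 0.07 rect [343. 477.] [108. 124.] 65
mortar 0.44 [250.1, 185.8, 324.1, 248.8] med [0.635 0.139 0.014] zmax 0.06 rect [624. 128.] [257. 173.] 88
mortar 0.34 [362.0, 134.9, 371.7, 143.9] med [ 0.531 -0.291  0.023] zmax 0.037 rect [ 530. -297.] [27. 29.] 57
amber_bottle 0.62 [289.8, 128.8, 312.5, 153.5] med [ 0.716 -0.161  0.058] zmax 0.09 rect [ 722. -174.] [54. 56.] 68
crucible0 0.6 [362.0, 134.5, 370.4, 146.8] med [ 0.53  -0.292  0.024] zmax 0.037 rect [ 531. -298.] [26. 33.] 19
crucible0 0.42 [349.3, 152.7, 361.5, 164.2] med [ 0.529 -0.175  0.025] zmax 0.04 rect [ 530. -180.] [28. 34.] 13
```

```bash
python3 -c "from h import *;print(state())"
```

```text
{'time_s': 0.9, 'joint_positions': array([ 1.01892457,  0.47699351,  0.02239416,  1.55538825, -0.0115135 ,
        1.10932198, -0.08310566]), 'joint_velocities': array([-0.00115795,  0.00109138, -0.00166477,  0.00107564, -0.00086379,
        0.00205531,  0.00138212]), 'effort': array([-1.54178724e-04, -5.82701075e+01,  1.53303355e+00, -2.72934544e+01,
       -5.43648528e-02,  1.00897386e-02,  4.39044027e-05]), 'tool_pos': array([ 0.28983041, -0.60962642,  0.22267312]), 'tool_rot': array([3.06457544e+00, 6.91325351e-01, 5.09223351e-05]), 'ft_force': array([ 0.03257839,  0.80860296, -0.54736008]), 'wrist_torque': array([0.02053191, 0.02318551, 0.0006052 ]), 'finger_force': 0.0, 'gripper_width': 0.08787108910352179}
```

View pics/top0.png

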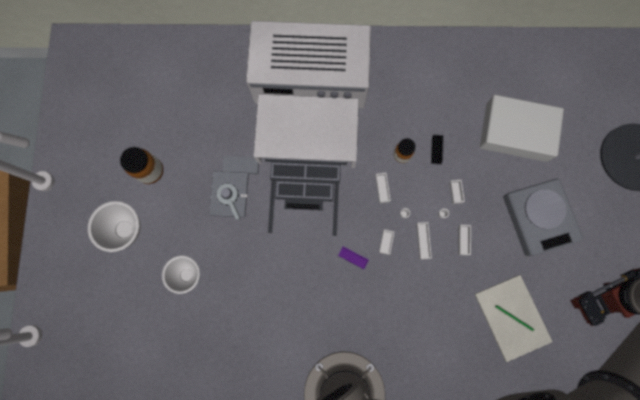

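View pics/side0.png

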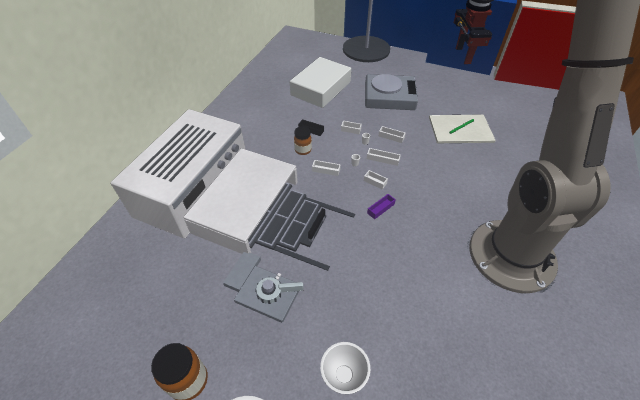

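Run:
```python
from h import *
out=[]
for n,(x0,y0,x1,y1) in(("top",(200,140,360,240)),("side",(220,170,360,320))):
    s=snapshot(n); W=cloud(s)
    out.append(cv2.resize(s["image"][y0:y1,x0:x1],None,fx=600/(y1-y0)*0.65,fy=600/(y1-y0)*0.65,interpolation=cv2.INTER_CUBIC))
    p=W.reshape(-1,3); p=p[~np.isnan(p[:,0])]
    def show(nm,m):
        q=p[m]; 
        if len(q)<4: print(n,nm,len(q));return
        r=cv2.minAreaRect((q[:,:2]*1000).astype(np.float32)); print(n,nm,len(q),"mean",q.mean(0).round(4),"rect",np.round(r[0],1),np.round(r[1],1),round(r[2],1),"z95",np.percentile(q[:,2],95).round(4))
    X,Y,Z=p.T
    show("handle",(X>.5)&(X<.6)&(Y>0.03)&(Y<.2)&(Z>.022))
    show("collarall",(X>.46)&(X<.68)&(Y>0.24)&(Y<.46)&(Z>.025))
    show("collartop",(X>.46)&(X<.68)&(Y>0.24)&(Y<.46)&(Z>.055))
    show("hood",(X>.62)&(X<.9)&(Y>-.1)&(Y<.3)&(Z>.07)&(Z<.09))
    # tray outline
    if n=="top":
        m=(X>.46)&(X<.68)&(Y>0.24)&(Y<.46)&(Z>.025)
        for q in p[m]: print(*(q*1000).astype(int),sep=",",end=" ")
h=max(o.shape[0] for o in out)
out=[cv2.copyMakeBorder(o,0,h-o.shape[0],0,0,cv2.BORDER_CONSTANT) for o in out]
im=np.hstack(out); print(im.shape); im=cv2.resize(im,(800,int(im.shape[0]*800/im.shape[1])));cv2.imwrite("pics/c1.png",im)
```

```text
top handle 172 mean [0.5435 0.129  0.0511] rect [557.9 127. ] [114.6  41.6] 87.4 z95 0.0591
top collarall 476 mean [0.572  0.3557 0.0452] rect [594.1 358.4] [ 92.  179.5] 85.1 z95 0.0631
top collartop 74 mean [0.5763 0.3607 0.0616] rect [551.  345.7] [94.8 25.4] 29.8 z95 0.0667
top hood 6495 mean [0.7825 0.1217 0.0808] rect [784.5 121.6] [357.1 205.6] 87.8 z95 0.0854
679,304,25 672,339,25 669,357,25 670,307,25 666,348,25 648,399,28 646,318,28 646,315,26 640,396,25 640,393,25 640,365,26 640,343,25 640,331,25 640,321,25 627,368,25 627,361,27 624,364,26 614,361,40 611,379,39 612,377,36 611,373,40 610,369,44 610,366,42 610,363,42 610,360,43 610,357,43 612,355,35 606,377,46 606,374,45 608,374,36 607,369,42 606,365,45 607,363,41 607,359,44 609,358,36 608,354,40 608,351,40 608,348,39 607,344,42 611,333,25 605,385,38 605,382,37 604,378,42 604,375,41 605,373,37 604,369,42 605,366,39 606,364,35 605,360,39 605,357,39 605,354,38 605,351,38 603,347,46 604,344,45 607,343,32 602,389,34 601,384,41 601,381,40 601,378,40 601,375,42 602,373,38 601,369,41 601,366,42 601,362,43 602,360,39 601,356,43 600,
[... 4192 characters left out ...]
26,50 518,325,42 514,336,47 513,332,51 513,329,52 513,326,50 513,323,49 517,324,28 510,332,49 510,329,52 510,326,52 510,322,53 511,322,42 507,331,53 506,328,57 507,325,53 507,323,52 507,320,50 511,321,28 503,328,54 504,326,50 505,324,44 504,319,52 507,320,34 502,330,45 502,327,44 502,324,42 504,323,33 501,326,31 side handle 196 mean [0.5424 0.1368 0.0497] rect [552.1 108.9] [ 42. 143.] 19.3 z95 0.0579
side collarall 720 mean [0.5639 0.3615 0.0451] rect [564.5 345.1] [116.6  69.8] 44.7 z95 0.0634
side collartop 103 mean [0.5767 0.3642 0.0618] rect [554.  353.9] [84.8 24.4] 24.0 z95 0.0651
side hood 5788 mean [0.7835 0.139  0.0807] rect [784.5 125.9] [357.6 210.2] 86.8 z95 0.0838
(390, 988, 3)
```

View pics/c1.png

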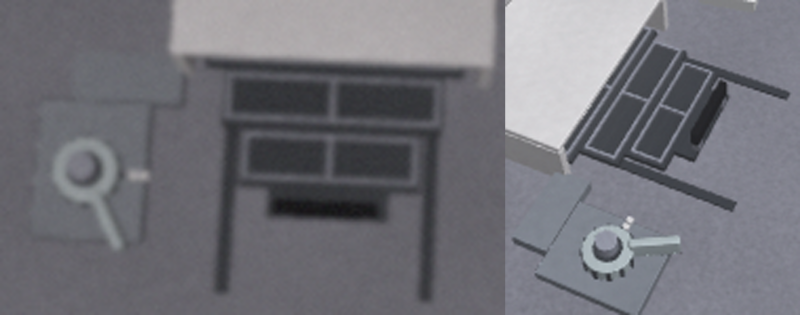

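Call:
apply_moves(
  dr=[
    [0, 0, 0.06],
    [0, 0, 0.06],
    [0, 0, 0.06],
    [0, 0, 0.06],
    [0, 0, 0.06],
    [0, 0, 0.06],
    [0, 0, 0.06],
    [0, 0, 0.06],
    [0, 0, 0.06],
    [0, 0, 0.06],
    [0, 0, 0.06],
    [0, 0, 0.06],
    [0, 0, 0.06],
    [0, 0, 0.06],
    [0, 0, 0.06],
    [0, 0, 0.06],
    [0, 0, 0.06],
    [0, 0, 0.06],
    [0, 0, 0],
  ],
  dp=[
    [14, 41, 0],
    [14, 41, 0],
    [14, 41, 0],
    [14, 41, 0],
    [14, 41, 0],
    [14, 41, 0],
    [14, 41, 0],
    [14, 41, 0],
    [14, 41, 0],
    [14, 41, 0],
    [14, 41, 0],
    [14, 41, 0],
    [14, 41, 0],
    [14, 41, 0],
    [14, 41, 0],
    [14, 41, 0],
    [14, 41, 0],
    [14, 41, 0],
    [0, 0, 0],
  ],
  grip=[42, 42, 42, 42, 42, 42, 42, 42, 42, 42, 42, 42, 42, 42, 42, 42, 42, 42, 42],
  squeeze=25,
)

```text
time_s: 2.9
tool_pos: [0.5424, 0.1354, 0.2232]
tool_rot: [-2.261, -2.178, -0.006]
ft_force: [-0.0, 0.1, -0.3]
gripper_width: 0.042
finger_force: 0.0
```

Call:
apply_moves(
  dr=[
    [0, 0, 0],
    [0, 0, 0],
    [0, 0, 0],
    [0, 0, 0],
    [0, 0, 0],
    [0, 0, 0],
    [0, 0, 0],
    [0, 0, 0],
    [0, 0, 0],
    [0, 0, 0],
    [0, 0, 0],
    [0, 0, 0],
    [0, 0, 0],
    [0, 0, 0],
    [0, 0, 0],
  ],
  dp=[
    [0, -6, -30],
    [0, 0, -30],
    [0, 0, -30],
    [0, 0, -30],
    [0, 0, -20],
    [0, 0, -20],
    [0, 0, -15],
    [0, 0, -10],
    [0, 0, -8],
    [0, 0, 0],
    [0, 0, 0],
    [0, 0, 0],
    [0, 0, 0],
    [0, 0, 0],
    [0, 0, 0],
  ],
  grip=[42, 42, 42, 42, 42, 42, 42, 42, 42, 42, 5, 5, 5, 5, 5],
  squeeze=25,
)

```text
time_s: 4.4
tool_pos: [0.5423, 0.1224, 0.0301]
tool_rot: [2.272, 2.169, 0.001]
ft_force: [0.3, -0.4, 2.3]
gripper_width: 0.0121
finger_force: 25.0
```

Call:
apply_moves(
  dr=[
    [0, 0, 0],
    [0, 0, 0],
    [0, 0, 0],
    [0, 0, 0],
    [0, 0, 0],
    [0, 0, 0],
    [0, 0, 0],
    [0, 0, 0],
    [0, 0, 0],
    [0, 0, 0],
    [0, 0, 0],
    [0, 0, 0],
    [0, 0, 0],
  ],
  dp=[
    [-6, 0, 0],
    [-10, 0.4, 0],
    [-10, 0.4, 0],
    [-10, 0.4, 0],
    [-10, 0.4, 0],
    [-10, 0.4, 0],
    [-10, 0.4, 0],
    [-10, 0.4, 0],
    [-10, 0.4, 0],
    [-10, 0.4, 0],
    [-10, 0.4, 0],
    [-8, 0.4, 0],
    [0, 0, 0],
  ],
  grip=[5, 5, 5, 5, 5, 5, 5, 5, 5, 5, 5, 5, 5],
)

```text
time_s: 5.7
tool_pos: [0.4284, 0.1263, 0.0301]
tool_rot: [2.272, 2.168, 0.002]
ft_force: [2.0, -3.0, 1.9]
gripper_width: 0.0116
finger_force: 25.0
```

Call:
apply_moves(
  dr=[
    [0, 0, 0],
    [0, 0, 0],
    [0, 0, 0],
    [0, 0, 0],
    [0, 0, 0],
  ],
  dp=[
    [-3, 0.2, 0],
    [-3, 0, 0],
    [-2, 0, 0],
    [-2, 0, 0],
    [0, 0, 0],
  ],
  grip=[5, 5, 5, 5, 5],
)

```text
time_s: 6.2
tool_pos: [0.4259, 0.1265, 0.0302]
tool_rot: [2.273, 2.161, 0.018]
ft_force: [26.6, -5.0, -29.2]
gripper_width: 0.0118
finger_force: 25.0
```

Call:
apply_moves(
  dr=[
    [0, 0, 0],
    [0, 0, 0],
    [0, 0, 0],
    [0, 0, 0],
    [0, 0, 0],
    [0, 0, 0],
    [0, 0, 0],
    [0, 0, 0],
    [0, 0, 0],
  ],
  dp=[
    [4, 0, 0],
    [2, 0, 0],
    [0, 0, 0],
    [0, 0, 0],
    [0, 0, 0],
    [0, 0, 15],
    [0, 0, 30],
    [0, 0, 40],
    [0, 0, 40],
  ],
  grip=[5, 5, 40, 40, 40, 40, 40, 40, 40],
)

```text
time_s: 7.1
tool_pos: [0.4226, 0.1272, 0.1555]
tool_rot: [-2.271, -2.169, 0.002]
ft_force: [1.1, -1.0, -0.1]
gripper_width: 0.0399
finger_force: 0.0
```

Run:
```python
from h import *
s=snapshot("side");W=cloud(s);p=W.reshape(-1,3);p=p[~np.isnan(p[:,0])];X,Y,Z=p.T
m=(X>.4)&(X<.45)&(Y>0.06)&(Y<.2)&(Z>.045)&(Z<.062);print(p[m].mean(0),m.sum(),np.percentile(p[m],[5,95],axis=0))
cv2.imwrite("pics/c2.png",cv2.resize(s["image"][170:320,220:420],None,fx=3,fy=3,interpolation=cv2.INTER_CUBIC))
print(state()["tool_pos"],state()["joint_positions"].round(2))
```

```text
[0.42700638 0.13776298 0.05425538] 143 [[0.42145484 0.08982326 0.0474742 ]
 [0.4330017  0.18188592 0.05730126]]
[0.42603405 0.12888767 0.16128907] [ 0.11  0.23 -0.6   2.12  0.17  0.84 -0.65]
```

View pics/c2.png

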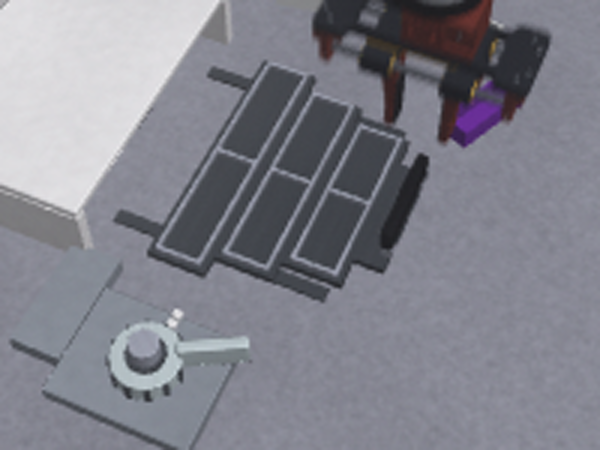

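Call:
apply_moves(
  dr=[
    [0, 0, -0.105],
    [0, 0, -0.105],
    [0, 0, -0.105],
    [0, 0, -0.105],
    [0, 0, -0.105],
    [0, 0, -0.105],
    [0, 0, -0.105],
    [0, 0, -0.105],
    [0, 0, -0.105],
    [0, 0, -0.105],
    [0, 0, 0],
    [0, 0, 0],
  ],
  dp=[
    [9.8, 20.4, 0],
    [9.8, 20.4, 0],
    [9.8, 20.4, 0],
    [9.8, 20.4, 0],
    [9.8, 20.4, 0],
    [9.8, 20.4, 0],
    [9.8, 20.4, 0],
    [9.8, 20.4, 0],
    [9.8, 20.4, 0],
    [9.8, 20.4, 0],
    [0, 0, 0],
    [0, 0, 0],
  ],
  grip=[45, 45, 45, 45, 45, 45, 45, 45, 45, 45, 45, 45],
)

```text
time_s: 8.35
tool_pos: [0.5209, 0.3308, 0.1539]
tool_rot: [3.052, 0.742, -0.002]
ft_force: [0.2, 0.2, -0.4]
gripper_width: 0.0452
finger_force: 0.0
```

Run:
```python
from h import *
from scipy.spatial.transform import Rotation as R
s=state();M=R.from_rotvec(s["tool_rot"]).as_matrix();print(s["tool_pos"],np.arctan2(M[1,1],M[0,1]),M[:,2],s["joint_positions"].round(2))
s=snapshot("top");W=cloud(s);p=W.reshape(-1,3);p=p[~np.isnan(p[:,0])];X,Y,Z=p.T
# hood front edge: min x per y-bin among z .07-.09
e=[]
for y in np.arange(0.02,.24,.01):
    m=(X>.6)&(X<.72)&(abs(Y-y)<.005)&(Z>.072)&(Z<.09)
    if m.sum()>3: e.append((y,np.percentile(X[m],3)))
e=np.array(e);k=np.polyfit(e[:,1]*0+e[:,0],e[:,1],1);print("hood front x=",k,e[::4].round(3))
for r in regions_of("top","tray_handle")[:1]:
    q=W[r["mask"]];q=q[~np.isnan(q[:,0])];q=q[(q[:,2]<.03)]
    b=cv2.minAreaRect((q[:,:2]*1000).astype(np.float32));print(r["p"],r["rect"],b)
m=(X>.4)&(X<.45)&(Y>0.06)&(Y<.2)&(Z>.045)&(Z<.062);print("handle",p[m].mean(0),np.percentile(p[m],[3,97],axis=0))
cv2.imwrite("pics/t3.png",cv2.resize(s["image"][140:260,200:360],None,fx=5,fy=5,interpolation=cv2.INTER_CUBIC))
np.save("top3.npy",s,allow_pickle=True)
```

```text
[0.52090566 0.33081518 0.15392236] -1.0938660587975249 [-0.0012529  -0.0010082  -0.99999871] [-0.38  0.48 -0.38  1.74  0.21  0.96 -1.94]
hood front x= [0.03287137 0.6797891 ] [[0.02  0.681]
 [0.06  0.681]
 [0.1   0.683]
 [0.14  0.685]
 [0.18  0.685]
 [0.22  0.688]]
handle [0.42645484 0.09857118 0.05505386] [[0.42043492 0.08469959 0.0469589 ]
 [0.43152411 0.11344904 0.06042798]]
```

View pics/t3.png

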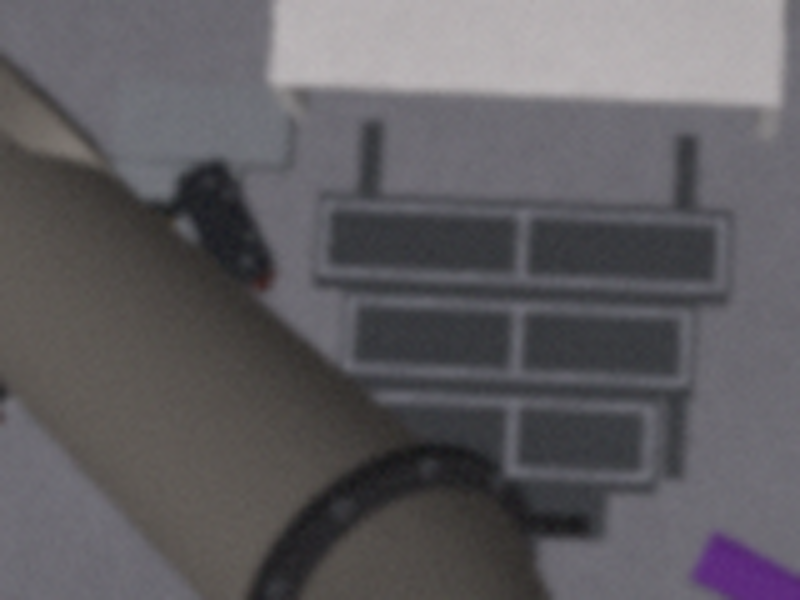

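Call:
apply_moves(
  dr=[
    [0, 0, 0],
    [0, 0, 0],
    [0, 0, 0],
    [0, 0, 0],
    [0, 0, 0],
    [0, 0, 0],
    [0, 0, 0],
    [0, 0, 0],
    [0, 0, 0],
    [0, 0, 0],
    [0, 0, 0],
    [0, 0, 0],
  ],
  dp=[
    [2, 2, -25],
    [0, 0, -25],
    [0, 0, -25],
    [0, 0, -20],
    [0, 0, -15],
    [0, 0, -8],
    [0, 0, -6],
    [0, 0, 0],
    [0, 0, 0],
    [0, 0, 0],
    [0, 0, 0],
    [0, 0, 0],
  ],
  grip=[45, 45, 45, 45, 45, 45, 45, 45, 5, 5, 5, 5],
  squeeze=20,
)

```text
time_s: 9.65
tool_pos: [0.524, 0.3331, 0.0311]
tool_rot: [-3.054, -0.737, -0.001]
ft_force: [-0.2, -0.1, -1.1]
gripper_width: 0.0164
finger_force: 0.0
```

Call:
apply_moves(
  dr=[
    [0, 0, 0],
    [0, 0, 0],
    [0, 0, 0.0873],
    [0, 0, 0.0873],
    [0, 0, 0.0873],
    [0, 0, 0.0873],
    [0, 0, 0.0873],
    [0, 0, 0.0873],
    [0, 0, 0.0873],
    [0, 0, 0.0873],
    [0, 0, 0.0873],
    [0, 0, 0.0873],
    [0, 0, 0.0873],
    [0, 0, 0.0873],
    [0, 0, 0],
  ],
  dp=[
    [0, 0, 0],
    [0, 0, 0],
    [2.8, -4.9, 0],
    [3.2, -4.6, 0],
    [3.7, -4.3, 0],
    [4.0, -3.9, 0],
    [4.3, -3.6, 0],
    [4.6, -3.2, 0],
    [4.9, -2.8, 0],
    [5.1, -2.4, 0],
    [5.2, -1.9, 0],
    [5.5, -1.4, 0],
    [5.5, -1.0, 0],
    [5.6, -0.4, 0],
    [0, 0, 0],
  ],
  grip=[5, 5, 5, 5, 5, 5, 5, 5, 5, 5, 5, 5, 5, 5, 5],
)

```text
time_s: 11.15
tool_pos: [0.5779, 0.2996, 0.031]
tool_rot: [-2.272, -2.168, -0.001]
ft_force: [-3.1, 1.7, 3.8]
gripper_width: 0.0119
finger_force: 20.0
```

Call:
apply_moves(
  dr=[
    [0, 0, 0.04],
    [0, 0, 0.04],
    [0, 0, 0],
  ],
  dp=[
    [2.5, 0, 0],
    [2.5, 0, 0],
    [0, 0, 0],
  ],
  grip=[5, 5, 5],
)

```text
time_s: 11.45
tool_pos: [0.5781, 0.2998, 0.0308]
tool_rot: [-2.182, -2.253, 0.01]
ft_force: [-14.1, -0.0, 12.9]
gripper_width: 0.0125
finger_force: 20.4
```

Call:
apply_moves(
  dr=[
    [0, 0, -0.04],
    [0, 0, -0.04],
    [0, 0, 0],
    [0, 0, 0],
    [0, 0, 0],
    [0, 0, 0],
    [0, 0, 0],
    [0, 0, 0],
    [0, 0, 0],
    [0, 0, 0],
  ],
  dp=[
    [-2, 0, 0],
    [-2, 0, 0],
    [0, 0, 0],
    [0, 0, 0],
    [0, 0, 0],
    [0, 0, 15],
    [0, 0, 30],
    [0, 0, 45],
    [0, 0, 45],
    [0, 0, 0],
  ],
  grip=[5, 5, 40, 40, 40, 40, 40, 40, 40, 40],
)

```text
time_s: 12.45
tool_pos: [0.5825, 0.3014, 0.1738]
tool_rot: [2.274, 2.164, 0.019]
ft_force: [0.1, 0.3, 0.3]
gripper_width: 0.0399
finger_force: 0.0
```

```bash
cat >> h.py <<'E'
def onplane(s,uv,z):
    f=200/np.tan(np.radians(s["vfov"])/2); C=np.linalg.inv(s["world_to_cam"])
    d=np.c_[(uv[:,0]-s["cx"])/f,(uv[:,1]-s["cy"])/f,np.ones(len(uv))]@C[:3,:3].T
    o=C[:3,3]; t=(z-o[2])/d[:,2]
    return o+d*t[:,None]
BO={"sa":(.441,-.125),"sb":(.600,-.347),"ma":(.613,-.117),"mb":(.451,-.363),"l":(.446,-.239)}
def boats(s):
    K=6; g=cv2.resize(s["image"].min(2),None,fx=K,fy=K,interpolation=cv2.INTER_CUBIC)
    out={}
    for n,(x,y) in BO.items():
        u,v=proj(s,[x,y,.02]); u,v=int(u*K),int(v*K); w=34*K
        a,b=max(v-w,0),max(u-w,0); sub=g[a:v+w,b:u+w]
        t=150; m=(sub>t).astype(np.uint8); m=cv2.morphologyEx(m,cv2.MORPH_CLOSE,np.ones((4*K+1,)*2,np.uint8))
        cs,_=cv2.findContours(m,0,2)
        best=None
        for c in cs:
            if cv2.contourArea(c)<K*K*60: continue
            uv=(c[:,0]+[b,a]+.5)/K-.5; P=onplane(s,uv,.024)[:,:2]*1000
            r=cv2.minAreaRect(P.astype(np.float32)); d=np.hypot(*(np.array(r[0])-[x*1000,y*1000]))
            if best is None or d<best[0]: best=(d,r)
        if best:
            (cx,cy),(w_,h_),an=best[1]
            if w_<h_: w_,h_,an=h_,w_,an+90
            an=(an+90)%180-90
            out[n]=(round(cx,1),round(cy,1),round(w_),round(h_),round(an,1))
    return out
E
python3 - <<'E'
from h import *
s=snapshot("top");print(boats(s)); s2=snapshot("side")
a=s2["image"][170:320,220:360]; cv2.imwrite("pics/s4.png",cv2.resize(np.hstack([a,s["image"][130:280,360:500]]),None,fx=2.8,fy=2.8,interpolation=cv2.INTER_CUBIC))
q=np.load("top3.npy",allow_pickle=True).item();print(boats(q));print(state()["tool_pos"],state()["joint_positions"].round(2))
E
```

```text
{'sa': (451.0, -125.5, 51, 29, -12.1), 'sb': (599.3, -342.4, 69, 27, 8.7), 'ma': (647.4, -93.8, 90, 30, 6.3), 'mb': (450.3, -358.2, 90, 26, 1.2), 'l': (446.4, -235.9, 109, 26, 3.8)}
{'sa': (441.3, -123.9, 71, 30, -11.5), 'sb': (599.3, -341.6, 70, 28, 11.7), 'ma': (609.8, -114.1, 90, 30, 8.4), 'mb': (450.6, -358.2, 90, 26, 1.2), 'l': (446.6, -236.0, 110, 28, 4.4)}
[0.58014963 0.2988273  0.16779082] [-0.11  0.58 -0.66  1.63  0.39  1.06 -0.93]
```

View pics/s4.png

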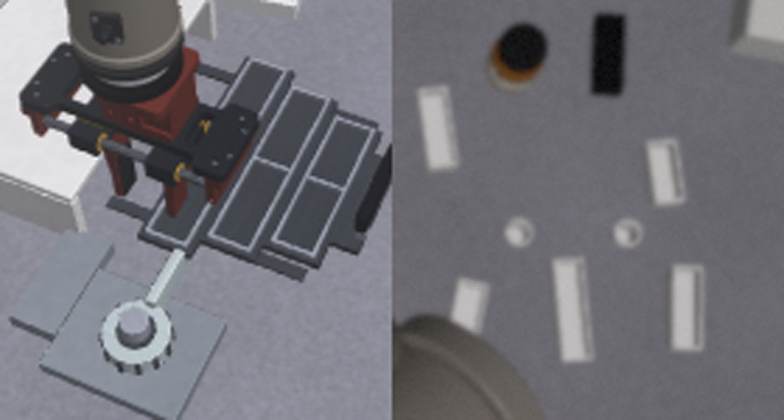

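Call:
apply_moves(
  dr=[
    [0, 0, -0.112],
    [0, 0, -0.112],
    [0, 0, -0.112],
    [0, 0, -0.112],
    [0, 0, -0.112],
    [0, 0, -0.112],
    [0, 0, -0.112],
    [0, 0, -0.112],
    [0, 0, -0.112],
    [0, 0, -0.112],
    [0, 0, -0.112],
    [0, 0, -0.112],
    [0, 0, -0.112],
    [0, 0, 0],
    [0, 0, 0],
  ],
  dp=[
    [-10.3, -41.3, 0],
    [-10.3, -41.3, 0],
    [-10.3, -41.3, 0],
    [-10.3, -41.3, 0],
    [-10.3, -41.3, 0],
    [-10.3, -41.3, 0],
    [-10.3, -41.3, 0],
    [-10.3, -41.3, 0],
    [-10.3, -41.3, 0],
    [-10.3, -41.3, 0],
    [-10.3, -41.3, 0],
    [-10.3, -41.3, 0],
    [-10.3, -41.3, 0],
    [0, 0, 0],
    [0, 0, 0],
  ],
  grip=[60, 60, 60, 60, 60, 60, 60, 60, 60, 60, 60, 60, 60, 60, 60],
  squeeze=20,
)

```text
time_s: 14.05
tool_pos: [0.4441, -0.2388, 0.1645]
tool_rot: [-3.139, -0.1, 0.004]
ft_force: [-0.5, 1.0, 0.6]
gripper_width: 0.0602
finger_force: 0.0
```

```bash
cat >> h.py <<'E'
from scipy.spatial.transform import Rotation as R
def ty():
    s=state();M=R.from_rotvec(s["tool_rot"]).as_matrix();return (s["tool_pos"]*1000).round(1),np.degrees(np.arctan2(M[1,1],M[0,1])).round(2),M[:,2].round(3),s["joint_positions"].round(2)
E
python3 - <<'E'
from h import *
print(ty())
s=snapshot("top")
K=5;x0,y0=250,160
im=cv2.resize(s["image"][y0:y0+90,x0:x0+110],None,fx=7,fy=6.5,interpolation=cv2.INTER_CUBIC)
im=cv2.resize(s["image"][y0:y0+90,x0:x0+110],None,fx=7,fy=6.5,interpolation=cv2.INTER_CUBIC);im=cv2.convertScaleAbs(im,alpha=1.6)
np.save("top5.npy",s,allow_pickle=True)
# predicted bay outlines, drawn
H=np.array([.4265,.127]);a=np.radians(-2.0);ex=np.array([np.cos(a),np.sin(a)]);ey=np.array([-ex[1],ex[0]])
for i,L in enumerate((80,100,120)):
    c=H+ex*(.056+.06*i)
    for sg in(-1,1):
        cc=c+ey*sg*(L/2+1.75)/1000
        pts=[proj(s,[*(cc+ex*dx*.02+ey*dy*L/2000),.018]) for dx,dy in((-1,-1),(-1,1),(1,1),(1,-1))]
        pts=np.array([((u-x0+.5)*7,(v-y0+.5)*6.5) for u,v in pts]).astype(int);cv2.polylines(im,[pts],True,(0,0,255),1)
cv2.imwrite("pics/t5.png",im)
E
```

```text
(array([ 444.1, -238.8,  164.5]), np.float64(-86.35), array([-0.002,  0.001, -1.   ]), array([ 0.58,  0.28, -0.25,  2.  ,  0.09,  0.87, -1.22]))
```

View pics/t5.png

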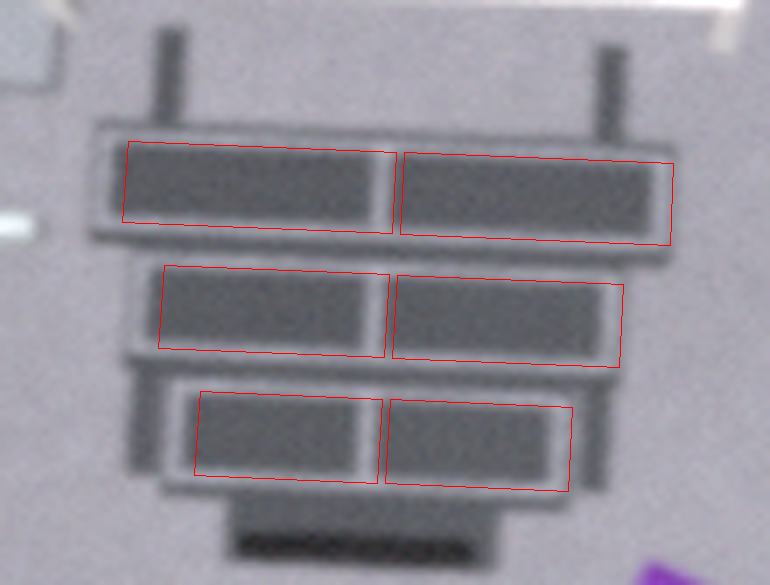

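```bash
cat > fit.py <<'E'
from h import *
from scipy.optimize import minimize
def fit(s,skip=()):
    g=s["image"].mean(2).astype(np.float32)
    f=200/np.tan(np.radians(s["vfov"])/2)
    A,B=[],[]
    for i,L in enumerate((80,100,120)):
        for sg in(-1,1):
            if (i,sg) in skip: continue
            xs,ys=np.meshgrid(np.linspace(-16,16,17),np.linspace(-L/2+4,L/2-4,L//3))
            A.append(np.c_[xs.ravel()+56+60*i,ys.ravel()+sg*(L/2+1.75),np.full(xs.size,12)])
            t=np.linspace(-1,1,60)
            for x,y in((t*20,0*t+L/2+1.75),(t*20,0*t-L/2-1.75),(0*t+21.75,t*L/2),(0*t-21.75,t*L/2)):
                B.append(np.c_[x+56+60*i,y+sg*(L/2+1.75),np.full(60,18)])
    A=np.vstack(A)/1000;B=np.vstack(B)/1000
    def samp(P,q):
        c,n=np.cos(q[2]),np.sin(q[2])
        W=np.c_[q[0]/1000+c*P[:,0]-n*P[:,1],q[1]/1000+n*P[:,0]+c*P[:,1],P[:,2],np.ones(len(P))]
        C=W@s["world_to_cam"].T
        return cv2.remap(g,(C[:,0]/C[:,2]*f+s["cx"]).astype(np.float32),(C[:,1]/C[:,2]*f+s["cy"]).astype(np.float32),cv2.INTER_LINEAR)
    cost=lambda q:samp(A,q).mean()-samp(B,q).mean()
    best=min((minimize(cost,[x,y,-.035],method="Nelder-Mead",options=dict(initial_simplex=[[x,y,-.035],[x+4,y,-.035],[x,y+4,-.035],[x,y,-.01]])) for x in(422,427,432) for y in(127,132,137)),key=lambda r:r.fun)
    return best.x,best.fun
def bay(q,row,sg):
    L=80+20*row;c,n=np.cos(q[2]),np.sin(q[2]);x,y=56+60*row,sg*(L/2+1.75)
    return round(q[0]+c*x-n*y,1),round(q[1]+n*x+c*y,1)
E
python3 - <<'E'
from fit import *
s=np.load("top5.npy",allow_pickle=True).item();q,v=fit(s);print(q,v)
for r in range(3):
    for sg in(-1,1): print(r,sg,bay(q,r,sg))
s=snapshot("side");q,v=fit(s);print("side",q,v)
E
```

```text
[ 4.28181528e+02  1.34463008e+02 -3.50420151e-02] -35.007877349853516
0 -1 (np.float64(482.7), np.float64(90.8))
0 1 (np.float64(485.6), np.float64(174.2))
1 -1 (np.float64(542.3), np.float64(78.7))
1 1 (np.float64(545.9), np.float64(182.1))
2 -1 (np.float64(601.9), np.float64(66.6))
2 1 (np.float64(606.2), np.float64(190.0))
side [ 4.27536948e+02  1.33523110e+02 -3.42095510e-02] -61.160682678222656
```

Call:
apply_moves(
  dr=[
    [0, 0, 0],
    [0, 0, 0],
    [0, 0, 0],
    [0, 0, 0],
    [0, 0, 0],
    [0, 0, 0],
    [0, 0, 0],
    [0, 0, 0],
    [0, 0, 0],
    [0, 0, 0],
    [0, 0, 0],
    [0, 0, 0],
    [0, 0, 0],
    [0, 0, 0],
    [0, 0, 0],
    [0, 0, 0],
  ],
  dp=[
    [2, 0, -30],
    [0, 0, -30],
    [0, 0, -30],
    [0, 0, -25],
    [0, 0, -20],
    [0, 0, -12],
    [0, 0, -7],
    [0, 0, 0],
    [0, 0, 0],
    [0, 0, 0],
    [0, 0, 0],
    [0, 0, 0],
    [0, 0, 20],
    [0, 0, 40],
    [0, 0, 40],
    [0, 0, 45],
  ],
  grip=[60, 60, 60, 60, 60, 60, 60, 60, 10, 10, 10, 10, 10, 10, 10, 10],
  squeeze=20,
)

```text
time_s: 15.75
tool_pos: [0.4464, -0.238, 0.1577]
tool_rot: [-3.139, -0.103, 0.002]
ft_force: [-0.2, -0.8, -0.3]
gripper_width: 0.0319
finger_force: 20.0
```

Run:
```python
from h import *
print(ty(),state()["gripper_width"])
```

```text
(array([ 446.4, -238. ,  157.7]), np.float64(-86.25), array([-0.001,  0.001, -1.   ]), array([ 0.59,  0.29, -0.26,  2.  ,  0.1 ,  0.86, -1.23])) 0.03187422400485003
```

Call:
apply_moves(
  dr=[
    [0, 0, 0.1225],
    [0, 0, 0.1225],
    [0, 0, 0.1225],
    [0, 0, 0.1225],
    [0, 0, 0.1225],
    [0, 0, 0.1225],
    [0, 0, 0.1225],
    [0, 0, 0.1225],
    [0, 0, 0.1225],
    [0, 0, 0.1225],
    [0, 0, 0.1225],
    [0, 0, 0.1225],
    [0, 0, 0],
    [0, 0, 0],
    [0, 0, 0],
  ],
  dp=[
    [12.9, 25.4, 0],
    [12.9, 25.4, 0],
    [12.9, 25.4, 0],
    [12.9, 25.4, 0],
    [12.9, 25.4, 0],
    [12.9, 25.4, 0],
    [12.9, 25.4, 0],
    [12.9, 25.4, 0],
    [12.9, 25.4, 0],
    [12.9, 25.4, 0],
    [12.9, 25.4, 0],
    [12.9, 25.4, 0],
    [0, 0, 0],
    [0, 0, 0],
    [0, 0, 0],
  ],
  grip=[10, 10, 10, 10, 10, 10, 10, 10, 10, 10, 10, 10, 10, 10, 10],
)

```text
time_s: 17.25
tool_pos: [0.6016, 0.0649, 0.1564]
tool_rot: [2.263, 2.179, -0.002]
ft_force: [0.5, 0.4, -0.7]
gripper_width: 0.0321
finger_force: 20.0
```

Run:
```python
from h import *
print(ty(),state()["gripper_width"])
s=snapshot("side");W=cloud(s)
t=state()["tool_pos"]
p=W.reshape(-1,3);p=p[~np.isnan(p[:,0])]
m=(abs(p[:,0]-t[0])<.03)&(abs(p[:,1]-t[1])<.08)&(p[:,2]>t[2]-.03)&(p[:,2]<t[2]+.02)
q=p[m];print(m.sum(),np.percentile(q,[2,50,98],axis=0).round(3))
```

```text
(array([601.6,  64.9, 156.4]), np.float64(-2.17), array([-0.001, -0.001, -1.   ]), array([ 0.26,  0.51, -0.62,  1.76,  0.35,  0.99, -0.54])) 0.03206317695336177
402 [[0.579 0.021 0.145]
 [0.608 0.078 0.157]
 [0.623 0.12  0.174]]
```

Call:
apply_moves(
  dr=[
    [0, 0, 0],
    [0, 0, 0],
    [0, 0, 0],
    [0, 0, 0],
    [0, 0, 0],
    [0, 0, 0],
    [0, 0, 0],
    [0, 0, 0],
    [0, 0, 0],
  ],
  dp=[
    [0, 1.5, -30],
    [0, 0, -30],
    [0, 0, -25],
    [0, 0, -20],
    [0, 0, -12],
    [0, 0, -8],
    [0, 0, -5],
    [0, 0, -3],
    [0, 0, 0],
  ],
  grip=[10, 10, 10, 10, 10, 10, 10, 10, 10],
)

```text
time_s: 18.2
tool_pos: [0.6029, 0.068, 0.0245]
tool_rot: [2.26, 2.181, 0.002]
ft_force: [-0.2, -1.0, -1.5]
gripper_width: 0.0319
finger_force: 20.0
```

Call:
apply_moves(
  dr=[
    [0, 0, 0],
    [0, 0, 0],
    [0, 0, 0],
    [0, 0, 0],
  ],
  dp=[
    [-1.4, -1.2, 0],
    [0, 0, -1.5],
    [0, 0, -1],
    [0, 0, 0],
  ],
  grip=[10, 10, 10, 10],
)

```text
time_s: 18.6
tool_pos: [0.6026, 0.0668, 0.0241]
tool_rot: [2.259, 2.179, 0.004]
ft_force: [-3.6, -2.4, 18.9]
gripper_width: 0.0317
finger_force: 20.0
```

Call:
apply_moves(
  dr=[
    [0, 0, 0],
    [0, 0, 0],
    [0, 0, 0],
    [0, 0, 0],
    [0, 0, 0],
    [0, 0, 0],
    [0, 0, 0],
    [0, 0, 0],
  ],
  dp=[
    [0, 0, 1.5],
    [0, 0, 0],
    [0, 0, 0],
    [0, 0, 0],
    [0, 0, 15],
    [0, 0, 35],
    [0, 0, 45],
    [0, 0, 40],
  ],
  grip=[10, 44, 44, 44, 44, 44, 44, 44],
)

```text
time_s: 19.4
tool_pos: [0.6007, 0.0671, 0.1603]
tool_rot: [-2.26, -2.182, -0.001]
ft_force: [0.6, -0.6, -0.1]
gripper_width: 0.0443
finger_force: 0.0
```

Run:
```python
from h import *
print(ty())
s=snapshot("top");print(boats(s))
s2=snapshot("side");W=cloud(s2);p=W.reshape(-1,3);p=p[~np.isnan(p[:,0])]
m=(abs(p[:,0]-.602)<.022)&(abs(p[:,1]-.067)<.06)&(p[:,2]>.028)&(p[:,2]<.05)
q=p[m];print(m.sum(),np.percentile(q,[2,50,98],axis=0).round(4))
```

```text
(array([600.7,  67.1, 160.3]), np.float64(-2.0), array([ 0.   ,  0.001, -1.   ]), array([ 0.26,  0.5 , -0.63,  1.76,  0.35,  0.99, -0.54]))
{'sb': (599.8, -343.7, 71, 29, 7.0), 'ma': (672.7, -92.2, 42, 30, 6.4), 'mb': (450.4, -359.8, 91, 29, 0.6)}
156 [[0.5858 0.0111 0.0286]
 [0.6032 0.0701 0.035 ]
 [0.6204 0.122  0.0399]]
```

Call:
apply_moves(
  dr=[
    [0, 0, -0.119],
    [0, 0, -0.119],
    [0, 0, -0.119],
    [0, 0, -0.119],
    [0, 0, -0.119],
    [0, 0, -0.119],
    [0, 0, -0.119],
    [0, 0, -0.119],
    [0, 0, -0.119],
    [0, 0, -0.119],
    [0, 0, -0.119],
    [0, 0, -0.119],
    [0, 0, 0],
    [0, 0, 0],
    [0, 0, 0],
  ],
  dp=[
    [2.9, -13.6, 0],
    [2.9, -13.6, 0],
    [2.9, -13.6, 0],
    [2.9, -13.6, 0],
    [2.9, -13.6, 0],
    [2.9, -13.6, 0],
    [2.9, -13.6, 0],
    [2.9, -13.6, 0],
    [2.9, -13.6, 0],
    [2.9, -13.6, 0],
    [2.9, -13.6, 0],
    [2.9, -13.6, 0],
    [0, 0, 0],
    [0, 0, 0],
    [0, 0, 0],
  ],
  grip=[60, 60, 60, 60, 60, 60, 60, 60, 60, 60, 60, 60, 60, 60, 60],
)

```text
time_s: 21.0
tool_pos: [0.6353, -0.0951, 0.1576]
tool_rot: [-3.136, -0.174, 0.0]
ft_force: [-0.0, 0.0, 0.8]
gripper_width: 0.0599
finger_force: 0.0
```

```bash
sed -i 's/"ma":(.613,-.117)/"ma":(.647,-.095)/' h.py
python3 - <<'E'
from h import *
print(ty());s=snapshot("side")
W=cloud(s);p=W.reshape(-1,3);p=p[~np.isnan(p[:,0])]
m=(abs(p[:,0]-.647)<.08)&(abs(p[:,1]+.095)<.045)&(p[:,2]>.018)&(p[:,2]<.032)
print(m.sum(),cv2.minAreaRect((p[m][:,:2]*1000).astype(np.float32)))
E
```

```text
(array([635.3, -95.1, 157.6]), np.float64(-83.64), array([-0.   ,  0.001, -1.   ]), array([ 0.25,  0.5 , -0.27,  1.68,  0.16,  0.98, -1.54]))
127 ((648.8184204101562, -94.95592498779297), (91.8638687133789, 39.03260803222656), 9.994439125061035)
```

Call:
apply_moves(
  dr=[
    [0, 0, 0],
    [0, 0, 0],
    [0, 0, 0],
    [0, 0, 0],
    [0, 0, 0],
    [0, 0, 0],
    [0, 0, 0],
    [0, 0, 0],
    [0, 0, 0],
    [0, 0, 0],
    [0, 0, 0],
    [0, 0, 0],
    [0, 0, 0],
    [0, 0, 0],
  ],
  dp=[
    [0, 0, -30],
    [0, 0, -30],
    [0, 0, -30],
    [0, 0, -25],
    [0, 0, -16],
    [0, 0, -10],
    [0, 0, -6],
    [0, 0, 0],
    [0, 0, 0],
    [0, 0, 0],
    [0, 0, 0],
    [0, 0, 0],
    [0, 0, 0],
    [0, 0, 0],
  ],
  grip=[60, 60, 60, 60, 60, 60, 60, 60, 60, 10, 10, 10, 10, 10],
  squeeze=20,
)

```text
time_s: 22.45
tool_pos: [0.6357, -0.0966, 0.011]
tool_rot: [3.137, 0.168, 0.0]
ft_force: [-0.6, -0.0, 2.3]
gripper_width: 0.0317
finger_force: 20.0
```

Call:
apply_moves(
  dr=[
    [0, 0, 0],
    [0, 0, 0],
    [0, 0, 0],
    [0, 0, 0],
    [0, 0, 0.119],
    [0, 0, 0.119],
    [0, 0, 0.119],
    [0, 0, 0.119],
    [0, 0, 0.119],
    [0, 0, 0.119],
    [0, 0, 0.119],
    [0, 0, 0.119],
    [0, 0, 0.119],
    [0, 0, 0.119],
    [0, 0, 0.119],
    [0, 0, 0.119],
    [0, 0, 0],
    [0, 0, 0],
    [0, 0, 0],
  ],
  dp=[
    [0, 0, 20],
    [0, 0, 40],
    [0, 0, 45],
    [0, 0, 40],
    [-7.9, 13.5, 0],
    [-7.9, 13.5, 0],
    [-7.9, 13.5, 0],
    [-7.9, 13.5, 0],
    [-7.9, 13.5, 0],
    [-7.9, 13.5, 0],
    [-7.9, 13.5, 0],
    [-7.9, 13.5, 0],
    [-7.9, 13.5, 0],
    [-7.9, 13.5, 0],
    [-7.9, 13.5, 0],
    [-7.9, 13.5, 0],
    [0, 0, 0],
    [0, 0, 0],
    [0, 0, 0],
  ],
  grip=[10, 10, 10, 10, 10, 10, 10, 10, 10, 10, 10, 10, 10, 10, 10, 10, 10, 10, 10],
)

```text
time_s: 24.35
tool_pos: [0.5412, 0.0644, 0.1556]
tool_rot: [2.264, 2.177, -0.0]
ft_force: [-0.2, 0.2, -0.5]
gripper_width: 0.0318
finger_force: 20.0
```

```bash
cat >> h.py <<'E'
def held():
    s=snapshot("side");p=cloud(s).reshape(-1,3);p=p[~np.isnan(p[:,0])];t=state()["tool_pos"]
    m=(abs(p[:,0]-t[0])<.03)&(abs(p[:,1]-t[1])<.09)&(p[:,2]>t[2]-.03)&(p[:,2]<t[2]+.014)
    return m.sum(),np.percentile(p[m],[2,50,98],axis=0).round(3).tolist()
E
python3 -c "
from h import *
print(ty(),state()['gripper_width'],held())"
```

```text
(array([541.2,  64.4, 155.6]), np.float64(-2.24), array([ 0., -0., -1.]), array([ 0.29,  0.42, -0.65,  1.9 ,  0.31,  0.93, -0.55])) 0.03181072986696448 (np.int64(356), [[0.519, 0.034, 0.146], [0.548, 0.08, 0.154], [0.561, 0.123, 0.169]])
```

Call:
apply_moves(
  dr=[
    [0, 0, 0],
    [0, 0, 0],
    [0, 0, 0],
    [0, 0, 0],
    [0, 0, 0],
    [0, 0, 0],
    [0, 0, 0],
    [0, 0, 0],
    [0, 0, 0],
    [0, 0, 0],
    [0, 0, 0],
  ],
  dp=[
    [0, 0.5, -30],
    [0, 0, -30],
    [0, 0, -25],
    [0, 0, -20],
    [0, 0, -12],
    [0, 0, -8],
    [0, 0, -5],
    [0, 0, -1],
    [0, 0, -1],
    [0, 0, -0.5],
    [0, 0, 0],
  ],
  grip=[10, 10, 10, 10, 10, 10, 10, 10, 10, 10, 10],
)

```text
time_s: 25.5
tool_pos: [0.541, 0.0661, 0.0236]
tool_rot: [2.26, 2.181, 0.001]
ft_force: [0.2, 0.4, 0.1]
gripper_width: 0.0318
finger_force: 20.0
```

Call:
apply_moves(
  dr=[
    [0, 0, 0],
    [0, 0, 0],
    [0, 0, 0],
    [0, 0, 0],
    [0, 0, 0],
    [0, 0, 0],
    [0, 0, 0],
    [0, 0, 0],
    [0, 0, 0],
  ],
  dp=[
    [0.3, -1, -0.5],
    [0, 0, 0],
    [0, 0, 0],
    [0, 0, 0],
    [0, 0, 0],
    [0, 0, 15],
    [0, 0, 35],
    [0, 0, 45],
    [0, 0, 40],
  ],
  grip=[10, 10, 44, 44, 44, 44, 44, 44, 44],
)

```text
time_s: 26.4
tool_pos: [0.5409, 0.0655, 0.1604]
tool_rot: [2.26, 2.182, 0.001]
ft_force: [0.2, -0.5, -0.4]
gripper_width: 0.0439
finger_force: 0.0
```

```bash
cat >> h.py <<'E'
def placed(x,y,L):
    p=cloud(snapshot("side")).reshape(-1,3);p=p[~np.isnan(p[:,0])]
    m=(abs(p[:,0]-x)<.022)&(abs(p[:,1]-y)<L/2+.012)&(p[:,2]>.026)&(p[:,2]<.045)
    return m.sum(),np.percentile(p[m],[2,50,98],axis=0).round(3).tolist()
E
python3 - <<'E'
from h import *
print(ty(),placed(.542,.078,.09))
s=snapshot("top");print(boats(s))
E
```

```text
(array([540.9,  65.5, 160.4]), np.float64(-1.99), array([ 0.001,  0.   , -1.   ]), array([ 0.3 ,  0.41, -0.66,  1.9 ,  0.31,  0.94, -0.55])) (np.int64(146), [[0.526, 0.033, 0.026], [0.543, 0.081, 0.035], [0.56, 0.123, 0.039]])
{'sb': (599.9, -343.9, 70, 29, 7.0), 'ma': (725.7, -9.8, 64, 46, 0.2), 'mb': (450.4, -359.8, 90, 29, 0.6)}
```

Call:
apply_moves(
  dr=[
    [0, 0, -0.1168],
    [0, 0, -0.1168],
    [0, 0, -0.1168],
    [0, 0, -0.1168],
    [0, 0, -0.1168],
    [0, 0, -0.1168],
    [0, 0, -0.1168],
    [0, 0, -0.1168],
    [0, 0, -0.1168],
    [0, 0, -0.1168],
    [0, 0, -0.1168],
    [0, 0, -0.1168],
    [0, 0, -0.1168],
    [0, 0, 0],
    [0, 0, 0],
    [0, 0, 0],
  ],
  dp=[
    [-7, -32.8, 0],
    [-7, -32.8, 0],
    [-7, -32.8, 0],
    [-7, -32.8, 0],
    [-7, -32.8, 0],
    [-7, -32.8, 0],
    [-7, -32.8, 0],
    [-7, -32.8, 0],
    [-7, -32.8, 0],
    [-7, -32.8, 0],
    [-7, -32.8, 0],
    [-7, -32.8, 0],
    [-7, -32.8, 0],
    [0, 0, 0],
    [0, 0, 0],
    [0, 0, 0],
  ],
  grip=[60, 60, 60, 60, 60, 60, 60, 60, 60, 60, 60, 60, 60, 60, 60, 60],
)

```text
time_s: 28.1
tool_pos: [0.4504, -0.3598, 0.1576]
tool_rot: [-3.14, -0.031, -0.0]
ft_force: [-0.2, 0.2, 0.1]
gripper_width: 0.0603
finger_force: 0.0
```

Run:
```python
from h import *
print(ty());s=snapshot("top");print(boats(s))
from fit import *
print(fit(s,skip=((1,-1),(2,-1))))
```

```text
(array([ 450.4, -359.8,  157.6]), np.float64(-88.87), array([ 0.   ,  0.001, -1.   ]), array([ 0.73,  0.4 , -0.21,  1.85,  0.1 ,  0.91, -1.07]))
{'sa': (441.2, -123.8, 70, 30, -11.6), 'sb': (599.3, -342.8, 69, 27, 7.8), 'ma': (725.7, -9.8, 64, 46, 0.2), 'mb': (423.8, -357.1, 37, 23, 1.7)}
(array([ 4.29825959e+02,  1.34363444e+02, -3.43829795e-02]), np.float64(-35.47423553466797))
```

Call:
apply_moves(
  dr=[
    [0, 0, 0],
    [0, 0, 0],
    [0, 0, 0],
    [0, 0, 0],
    [0, 0, 0],
    [0, 0, 0],
    [0, 0, 0],
    [0, 0, 0],
    [0, 0, 0],
    [0, 0, 0],
    [0, 0, 0],
    [0, 0, 0],
    [0, 0, 0],
    [0, 0, 0],
  ],
  dp=[
    [0, -0.5, -30],
    [0, 0, -30],
    [0, 0, -30],
    [0, 0, -25],
    [0, 0, -16],
    [0, 0, -10],
    [0, 0, -6],
    [0, 0, 0],
    [0, 0, 0],
    [0, 0, 0],
    [0, 0, 0],
    [0, 0, 0],
    [0, 0, 0],
    [0, 0, 0],
  ],
  grip=[60, 60, 60, 60, 60, 60, 60, 60, 60, 10, 10, 10, 10, 10],
  squeeze=20,
)

```text
time_s: 29.55
tool_pos: [0.4503, -0.3622, 0.0111]
tool_rot: [3.141, 0.026, 0.001]
ft_force: [-0.7, -0.5, 2.6]
gripper_width: 0.0321
finger_force: 19.6
```

Call:
apply_moves(
  dr=[
    [0, 0, 0],
    [0, 0, 0],
    [0, 0, 0],
    [0, 0, 0],
    [0, 0, 0.1085],
    [0, 0, 0.1085],
    [0, 0, 0.1085],
    [0, 0, 0.1085],
    [0, 0, 0.1085],
    [0, 0, 0.1085],
    [0, 0, 0.1085],
    [0, 0, 0.1085],
    [0, 0, 0.1085],
    [0, 0, 0.1085],
    [0, 0, 0.1085],
    [0, 0, 0.1085],
    [0, 0, 0.1085],
    [0, 0, 0.1085],
    [0, 0, 0],
    [0, 0, 0],
  ],
  dp=[
    [0, 0, 20],
    [0, 0, 40],
    [0, 0, 45],
    [0, 0, 40],
    [6.8, 38.9, 0],
    [6.8, 38.9, 0],
    [6.8, 38.9, 0],
    [6.8, 38.9, 0],
    [6.8, 38.9, 0],
    [6.8, 38.9, 0],
    [6.8, 38.9, 0],
    [6.8, 38.9, 0],
    [6.8, 38.9, 0],
    [6.8, 38.9, 0],
    [6.8, 38.9, 0],
    [6.8, 38.9, 0],
    [6.8, 38.9, 0],
    [6.8, 38.9, 0],
    [0, 0, 0],
    [0, 0, 0],
  ],
  grip=[10, 10, 10, 10, 10, 10, 10, 10, 10, 10, 10, 10, 10, 10, 10, 10, 10, 10, 10, 10],
)

```text
time_s: 31.55
tool_pos: [0.5447, 0.1835, 0.1552]
tool_rot: [-2.258, -2.183, 0.001]
ft_force: [1.1, -1.3, -1.1]
gripper_width: 0.032
finger_force: 19.6
```

```bash
python3 -c "
from h import *
print(ty(),state()['gripper_width'],held())"
```

```text
(array([544.7, 183.5, 155.2]), np.float64(-1.92), array([-0.001,  0.   , -1.   ]), array([ 0.09,  0.48, -0.69,  1.83,  0.36,  0.97, -0.78])) 0.03196198300843425 (np.int64(353), [[0.522, 0.151, 0.145], [0.55, 0.197, 0.154], [0.565, 0.229, 0.169]])
```

Call:
apply_moves(
  dr=[
    [0, 0, 0],
    [0, 0, 0],
    [0, 0, 0],
    [0, 0, 0],
    [0, 0, 0],
    [0, 0, 0],
    [0, 0, 0],
    [0, 0, 0],
    [0, 0, 0],
    [0, 0, 0],
    [0, 0, 0],
  ],
  dp=[
    [0.3, -1.8, -30],
    [0, 0, -30],
    [0, 0, -25],
    [0, 0, -20],
    [0, 0, -12],
    [0, 0, -8],
    [0, 0, -5],
    [0, 0, -1],
    [0, 0, -1],
    [0, 0, 0],
    [0, 0, 0],
  ],
  grip=[10, 10, 10, 10, 10, 10, 10, 10, 10, 10, 10],
)

```text
time_s: 32.7
tool_pos: [0.5459, 0.1811, 0.0242]
tool_rot: [2.259, 2.182, 0.001]
ft_force: [0.5, -0.4, -0.0]
gripper_width: 0.0326
finger_force: 19.6
```

Call:
apply_moves(
  dr=[
    [0, 0, 0],
    [0, 0, 0],
    [0, 0, 0],
    [0, 0, 0],
    [0, 0, 0],
    [0, 0, 0],
    [0, 0, 0],
    [0, 0, 0],
    [0, 0, 0],
  ],
  dp=[
    [-0.5, 0, -1],
    [0, 0, 0],
    [0, 0, 0],
    [0, 0, 0],
    [0, 0, 0],
    [0, 0, 15],
    [0, 0, 35],
    [0, 0, 45],
    [0, 0, 40],
  ],
  grip=[10, 10, 44, 44, 44, 44, 44, 44, 44],
)

```text
time_s: 33.6
tool_pos: [0.5449, 0.1813, 0.1604]
tool_rot: [-2.259, -2.183, -0.001]
ft_force: [1.3, -0.1, -0.2]
gripper_width: 0.044
finger_force: 0.0
```

Run:
```python
from h import *
print(ty(),placed(.545,.182,.09))
s=snapshot("top");print(boats(s))
```

```text
(array([544.9, 181.3, 160.4]), np.float64(-1.96), array([ 0.   ,  0.001, -1.   ]), array([ 0.1 ,  0.47, -0.69,  1.83,  0.36,  0.97, -0.77])) (np.int64(167), [[0.528, 0.136, 0.026], [0.548, 0.185, 0.035], [0.564, 0.226, 0.04]])
{'sb': (599.5, -343.3, 70, 27, 7.4), 'ma': (725.9, -9.8, 63, 46, 0.2)}
```

Call:
apply_moves(
  dr=[
    [0, 0, -0.101],
    [0, 0, -0.101],
    [0, 0, -0.101],
    [0, 0, -0.101],
    [0, 0, -0.101],
    [0, 0, -0.101],
    [0, 0, -0.101],
    [0, 0, -0.101],
    [0, 0, -0.101],
    [0, 0, -0.101],
    [0, 0, -0.101],
    [0, 0, -0.101],
    [0, 0, -0.101],
    [0, 0, -0.101],
    [0, 0, 0],
    [0, 0, 0],
    [0, 0, 0],
  ],
  dp=[
    [3.9, -37.5, 0],
    [3.9, -37.5, 0],
    [3.9, -37.5, 0],
    [3.9, -37.5, 0],
    [3.9, -37.5, 0],
    [3.9, -37.5, 0],
    [3.9, -37.5, 0],
    [3.9, -37.5, 0],
    [3.9, -37.5, 0],
    [3.9, -37.5, 0],
    [3.9, -37.5, 0],
    [3.9, -37.5, 0],
    [3.9, -37.5, 0],
    [3.9, -37.5, 0],
    [0, 0, 0],
    [0, 0, 0],
    [0, 0, 0],
  ],
  grip=[60, 60, 60, 60, 60, 60, 60, 60, 60, 60, 60, 60, 60, 60, 60, 60, 60],
)

```text
time_s: 35.4
tool_pos: [0.5998, -0.3421, 0.1575]
tool_rot: [-3.134, -0.195, 0.0]
ft_force: [0.7, 0.5, -0.2]
gripper_width: 0.0602
finger_force: 0.0
```

Call:
apply_moves(
  dr=[
    [0, 0, 0],
    [0, 0, 0],
    [0, 0, 0],
    [0, 0, 0],
    [0, 0, 0],
    [0, 0, 0],
    [0, 0, 0],
    [0, 0, 0],
    [0, 0, 0],
    [0, 0, 0],
    [0, 0, 0],
    [0, 0, 0],
    [0, 0, 0],
    [0, 0, 0],
  ],
  dp=[
    [0, -1.5, -30],
    [0, 0, -30],
    [0, 0, -30],
    [0, 0, -25],
    [0, 0, -16],
    [0, 0, -10],
    [0, 0, -6],
    [0, 0, 0],
    [0, 0, 0],
    [0, 0, 0],
    [0, 0, 0],
    [0, 0, 0],
    [0, 0, 0],
    [0, 0, 0],
  ],
  grip=[60, 60, 60, 60, 60, 60, 60, 60, 60, 10, 10, 10, 10, 10],
  squeeze=20,
)

```text
time_s: 36.8
tool_pos: [0.5998, -0.3458, 0.011]
tool_rot: [3.135, 0.191, 0.001]
ft_force: [-0.7, 0.7, 3.0]
gripper_width: 0.0317
finger_force: 20.0
```

Call:
apply_moves(
  dr=[
    [0, 0, 0],
    [0, 0, 0],
    [0, 0, 0],
    [0, 0, 0],
    [0, 0, 0.101],
    [0, 0, 0.101],
    [0, 0, 0.101],
    [0, 0, 0.101],
    [0, 0, 0.101],
    [0, 0, 0.101],
    [0, 0, 0.101],
    [0, 0, 0.101],
    [0, 0, 0.101],
    [0, 0, 0.101],
    [0, 0, 0.101],
    [0, 0, 0.101],
    [0, 0, 0.101],
    [0, 0, 0.101],
    [0, 0, 0],
    [0, 0, 0],
  ],
  dp=[
    [0, 0, 20],
    [0, 0, 40],
    [0, 0, 45],
    [0, 0, 40],
    [-8.2, 37.1, 0],
    [-8.2, 37.1, 0],
    [-8.2, 37.1, 0],
    [-8.2, 37.1, 0],
    [-8.2, 37.1, 0],
    [-8.2, 37.1, 0],
    [-8.2, 37.1, 0],
    [-8.2, 37.1, 0],
    [-8.2, 37.1, 0],
    [-8.2, 37.1, 0],
    [-8.2, 37.1, 0],
    [-8.2, 37.1, 0],
    [-8.2, 37.1, 0],
    [-8.2, 37.1, 0],
    [0, 0, 0],
    [0, 0, 0],
  ],
  grip=[10, 10, 10, 10, 10, 10, 10, 10, 10, 10, 10, 10, 10, 10, 10, 10, 10, 10, 10, 10],
)

```text
time_s: 38.8
tool_pos: [0.4844, 0.1745, 0.1556]
tool_rot: [-2.258, -2.184, 0.001]
ft_force: [-0.3, -1.0, -0.3]
gripper_width: 0.0319
finger_force: 20.0
```

```bash
python3 -c "
from h import *
print(ty(),state()['gripper_width'],held())"
```

```text
(array([484.4, 174.5, 155.6]), np.float64(-1.91), array([-0., -0., -1.]), array([ 0.13,  0.39, -0.73,  1.96,  0.32,  0.91, -0.79])) 0.03188939331628527 (np.int64(305), [[0.461, 0.141, 0.145], [0.49, 0.183, 0.152], [0.507, 0.211, 0.169]])
```

Call:
apply_moves(
  dr=[
    [0, 0, 0],
    [0, 0, 0],
    [0, 0, 0],
    [0, 0, 0],
    [0, 0, 0],
    [0, 0, 0],
    [0, 0, 0],
    [0, 0, 0],
    [0, 0, 0],
    [0, 0, 0],
    [0, 0, 0],
  ],
  dp=[
    [0.3, -1, -30],
    [0, 0, -30],
    [0, 0, -25],
    [0, 0, -20],
    [0, 0, -12],
    [0, 0, -8],
    [0, 0, -5],
    [0, 0, -1],
    [0, 0, -1],
    [0, 0, 0],
    [0, 0, 0],
  ],
  grip=[10, 10, 10, 10, 10, 10, 10, 10, 10, 10, 10],
)

```text
time_s: 39.95
tool_pos: [0.4855, 0.173, 0.0241]
tool_rot: [2.26, 2.182, 0.001]
ft_force: [-0.4, 0.3, -1.3]
gripper_width: 0.0319
finger_force: 20.0
```

Call:
apply_moves(
  dr=[
    [0, 0, 0],
    [0, 0, 0],
    [0, 0, 0],
    [0, 0, 0],
    [0, 0, 0],
    [0, 0, 0],
    [0, 0, 0],
    [0, 0, 0],
    [0, 0, 0],
  ],
  dp=[
    [-0.3, 0, -0.9],
    [0, 0, 0],
    [0, 0, 0],
    [0, 0, 0],
    [0, 0, 0],
    [0, 0, 15],
    [0, 0, 35],
    [0, 0, 45],
    [0, 0, 40],
  ],
  grip=[10, 10, 44, 44, 44, 44, 44, 44, 44],
)

```text
time_s: 40.85
tool_pos: [0.4845, 0.1733, 0.1604]
tool_rot: [-2.259, -2.183, -0.001]
ft_force: [0.8, -0.6, 0.6]
gripper_width: 0.0444
finger_force: 0.0
```

Run:
```python
from h import *
print(ty(),placed(.485,.174,.07))
s=snapshot("side");p=cloud(s).reshape(-1,3);p=p[~np.isnan(p[:,0])]
m=(abs(p[:,0]-.441)<.06)&(abs(p[:,1]+.125)<.05)&(p[:,2]>.018)&(p[:,2]<.032)
print(m.sum(),cv2.minAreaRect((p[m][:,:2]*1000).astype(np.float32)))
```

```text
(array([484.5, 173.3, 160.4]), np.float64(-1.95), array([ 0.   ,  0.001, -1.   ]), array([ 0.14,  0.38, -0.74,  1.96,  0.32,  0.92, -0.79])) (np.int64(136), [[0.47, 0.139, 0.027], [0.487, 0.178, 0.035], [0.503, 0.209, 0.04]])
99 ((442.1216735839844, -123.68759155273438), (38.523521423339844, 71.06945037841797), 80.12608337402344)
```

Call:
apply_moves(
  dr=[
    [0, 0, -0.1337],
    [0, 0, -0.1337],
    [0, 0, -0.1337],
    [0, 0, -0.1337],
    [0, 0, -0.1337],
    [0, 0, -0.1337],
    [0, 0, -0.1337],
    [0, 0, -0.1337],
    [0, 0, -0.1337],
    [0, 0, -0.1337],
    [0, 0, -0.1337],
    [0, 0, -0.1337],
    [0, 0, -0.1337],
    [0, 0, 0],
    [0, 0, 0],
    [0, 0, 0],
  ],
  dp=[
    [-3.3, -22.9, 0],
    [-3.3, -22.9, 0],
    [-3.3, -22.9, 0],
    [-3.3, -22.9, 0],
    [-3.3, -22.9, 0],
    [-3.3, -22.9, 0],
    [-3.3, -22.9, 0],
    [-3.3, -22.9, 0],
    [-3.3, -22.9, 0],
    [-3.3, -22.9, 0],
    [-3.3, -22.9, 0],
    [-3.3, -22.9, 0],
    [-3.3, -22.9, 0],
    [0, 0, 0],
    [0, 0, 0],
    [0, 0, 0],
  ],
  grip=[60, 60, 60, 60, 60, 60, 60, 60, 60, 60, 60, 60, 60, 60, 60, 60],
)

```text
time_s: 42.55
tool_pos: [0.4421, -0.1237, 0.1578]
tool_rot: [-3.126, 0.312, -0.0]
ft_force: [-0.4, 0.5, 0.1]
gripper_width: 0.0601
finger_force: 0.0
```

```bash
python3 -c "
from h import *
print(ty(),boats(snapshot('top')))"
```

```text
(array([ 442.1, -123.7,  157.8]), np.float64(-101.4), array([ 0.,  0., -1.]), array([ 0.41,  0.22, -0.31,  2.1 ,  0.09,  0.83, -1.72])) {'sa': (425.7, -120.0, 39, 29, -8.4), 'ma': (725.9, -9.8, 63, 46, 0.2)}
```

Call:
apply_moves(
  dr=[
    [0, 0, 0],
    [0, 0, 0],
    [0, 0, 0],
    [0, 0, 0],
    [0, 0, 0],
    [0, 0, 0],
    [0, 0, 0],
    [0, 0, 0],
    [0, 0, 0],
    [0, 0, 0],
    [0, 0, 0],
    [0, 0, 0],
    [0, 0, 0],
    [0, 0, 0],
  ],
  dp=[
    [0, 0, -30],
    [0, 0, -30],
    [0, 0, -30],
    [0, 0, -25],
    [0, 0, -16],
    [0, 0, -10],
    [0, 0, -6],
    [0, 0, 0],
    [0, 0, 0],
    [0, 0, 0],
    [0, 0, 0],
    [0, 0, 0],
    [0, 0, 0],
    [0, 0, 0],
  ],
  grip=[60, 60, 60, 60, 60, 60, 60, 60, 60, 10, 10, 10, 10, 10],
  squeeze=20,
)

```text
time_s: 44.0
tool_pos: [0.4421, -0.1251, 0.011]
tool_rot: [3.125, -0.317, 0.001]
ft_force: [-0.7, -1.1, 3.7]
gripper_width: 0.0319
finger_force: 20.0
```

Call:
apply_moves(
  dr=[
    [0, 0, 0],
    [0, 0, 0],
    [0, 0, 0],
    [0, 0, 0],
    [0, 0, 0.1337],
    [0, 0, 0.1337],
    [0, 0, 0.1337],
    [0, 0, 0.1337],
    [0, 0, 0.1337],
    [0, 0, 0.1337],
    [0, 0, 0.1337],
    [0, 0, 0.1337],
    [0, 0, 0.1337],
    [0, 0, 0.1337],
    [0, 0, 0.1337],
    [0, 0, 0.1337],
    [0, 0, 0.1337],
    [0, 0, 0],
    [0, 0, 0],
    [0, 0, 0],
  ],
  dp=[
    [0, 0, 20],
    [0, 0, 40],
    [0, 0, 45],
    [0, 0, 40],
    [3.1, 16.5, 0],
    [3.1, 16.5, 0],
    [3.1, 16.5, 0],
    [3.1, 16.5, 0],
    [3.1, 16.5, 0],
    [3.1, 16.5, 0],
    [3.1, 16.5, 0],
    [3.1, 16.5, 0],
    [3.1, 16.5, 0],
    [3.1, 16.5, 0],
    [3.1, 16.5, 0],
    [3.1, 16.5, 0],
    [3.1, 16.5, 0],
    [0, 0, 0],
    [0, 0, 0],
    [0, 0, 0],
  ],
  grip=[10, 10, 10, 10, 10, 10, 10, 10, 10, 10, 10, 10, 10, 10, 10, 10, 10, 10, 10, 10],
)

```text
time_s: 46.0
tool_pos: [0.4819, 0.0884, 0.1555]
tool_rot: [2.264, 2.178, -0.002]
ft_force: [0.3, -0.2, -0.7]
gripper_width: 0.0317
finger_force: 20.0
```

```bash
python3 -c "
from h import *
print(ty(),state()['gripper_width'],held())"
```

```text
(array([481.9,  88.4, 155.5]), np.float64(-2.21), array([-0.001, -0.001, -1.   ]), array([ 0.3 ,  0.34, -0.72,  2.02,  0.29,  0.88, -0.62])) 0.03170968424144844 (np.int64(288), [[0.459, 0.054, 0.145], [0.488, 0.096, 0.154], [0.505, 0.123, 0.169]])
```

Call:
apply_moves(
  dr=[
    [0, 0, 0],
    [0, 0, 0],
    [0, 0, 0],
    [0, 0, 0],
    [0, 0, 0],
    [0, 0, 0],
    [0, 0, 0],
    [0, 0, 0],
    [0, 0, 0],
    [0, 0, 0],
    [0, 0, 0],
  ],
  dp=[
    [0.3, 1, -30],
    [0, 0, -30],
    [0, 0, -25],
    [0, 0, -20],
    [0, 0, -12],
    [0, 0, -8],
    [0, 0, -5],
    [0, 0, -1],
    [0, 0, -1],
    [0, 0, 0],
    [0, 0, 0],
  ],
  grip=[10, 10, 10, 10, 10, 10, 10, 10, 10, 10, 10],
)

```text
time_s: 47.15
tool_pos: [0.4829, 0.0907, 0.0242]
tool_rot: [2.26, 2.182, 0.001]
ft_force: [0.1, 0.3, -1.7]
gripper_width: 0.0319
finger_force: 20.0
```

Release, lift, and clear to the right for a final look.

Call:
apply_moves(
  dr=[
    [0, 0, 0],
    [0, 0, 0],
    [0, 0, 0],
    [0, 0, 0],
    [0, 0, 0],
    [0, 0, 0],
    [0, 0, 0],
    [0, 0, 0],
    [0, 0, 0],
    [0, 0, 0],
    [0, 0, 0],
    [0, 0, 0],
    [0, 0, 0],
    [0, 0, 0],
    [0, 0, 0],
    [0, 0, 0],
    [0, 0, 0],
    [0, 0, 0],
  ],
  dp=[
    [0, 0, -0.9],
    [0, 0, 0],
    [0, 0, 0],
    [0, 0, 0],
    [0, 0, 0],
    [0, 0, 15],
    [0, 0, 35],
    [0, 0, 45],
    [0, 0, 45],
    [0, -45, 10],
    [0, -45, 0],
    [0, -45, 0],
    [0, -45, 0],
    [0, -45, 0],
    [0, -45, 0],
    [0, -45, 0],
    [0, -45, 0],
    [0, 0, 0],
  ],
  grip=[10, 10, 44, 44, 44, 44, 44, 44, 44, 44, 44, 44, 44, 44, 44, 44, 44, 44],
)

```text
time_s: 48.95
tool_pos: [0.481, -0.2765, 0.1735]
tool_rot: [2.269, 2.17, -0.002]
ft_force: [-0.7, -0.0, 0.6]
gripper_width: 0.0437
finger_force: 0.0
```

Run:
```python
from h import *
print(ty())
for n,x,y,L in(("sR",.482,.090,.07),("sL",.485,.174,.07),("mR",.542,.078,.09),("mL",.545,.182,.09),("lR",.601,.066,.11)): print(n,placed(x,y,L))
s=snapshot("top");s2=snapshot("side")
a=cv2.resize(s["image"][150:240,200:360],(780,440),interpolation=cv2.INTER_CUBIC)
cv2.imwrite("pics/f1.png",a);cv2.imwrite("pics/f2.png",s2["image"])
```

```text
(array([ 481. , -276.5,  173.5]), np.float64(-2.54), array([ 0.   , -0.002, -1.   ]), array([ 0.87,  0.39, -0.57,  1.87,  0.26,  0.96,  0.13]))
sR (np.int64(121), [[0.468, 0.054, 0.026], [0.486, 0.09, 0.034], [0.5, 0.125, 0.04]])
sL (np.int64(141), [[0.47, 0.138, 0.026], [0.487, 0.174, 0.035], [0.503, 0.209, 0.039]])
mR (np.int64(154), [[0.526, 0.033, 0.026], [0.544, 0.079, 0.034], [0.559, 0.124, 0.04]])
mL (np.int64(169), [[0.528, 0.137, 0.026], [0.548, 0.184, 0.035], [0.565, 0.227, 0.039]])
lR (np.int64(173), [[0.586, 0.011, 0.026], [0.605, 0.071, 0.035], [0.62, 0.122, 0.039]])
```

View pics/f1.png

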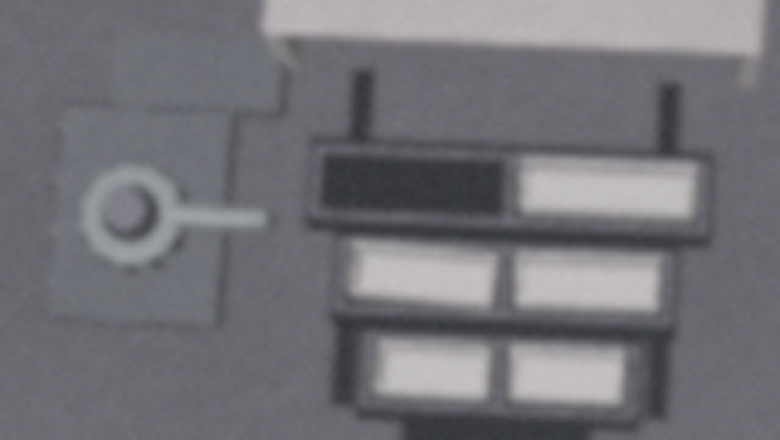

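View pics/f2.png

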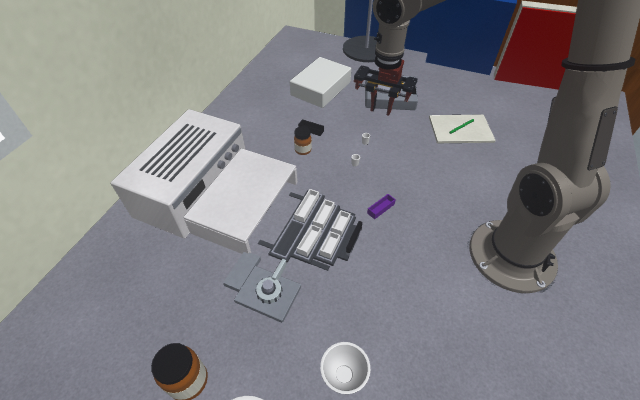

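The final pictures show all five boats seated in the tray (top crop, rows at about 185, 275 and 370). The tab at (268,218) points sideways at the tray, and the arm is clear of everything.

```bash
python3 -c "
from station import arm
print(arm.job_done())"
```

```text
the job is handed in; nothing more can be done
None
```

I handed the job in with the tray pulled out to its stop, the collar locked, and all five boats present (2 short, 2 medium, 1 long) flat and open side up in their rows; no verdict came back.

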